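Load a cell in the V-block clamp and strap it down

TASK

Take the blue cell from its wooden rest and lay it in the V of the cell clamp with its button end towards the brass contact, then slide it along the V until it bears gently on the contact, without shoving the contact along. Let go, swing the strap over it and press the red tab down until the strap is fully home, so that the sprung pad holds the cell. Use gentle forces throughout and leave everything else where it is.

Things in the scene. Friction and masses are not known exactly. Their poses are not given: they have to be found in the camera images.
- blue_cell: The blue and white round cell, diameter 33 mm, 59 mm long, 0.1 to 0.17 kg. It lies along its own z axis; the origin is the centre of its flat end, +z points to its button end.
- cell_mid (a point): Middle of the blue cell, on its axis (29.5 mm from either end). At the start it lies 25.5 mm above the table.
- cell_button (a point): Centre of the blue cell's button end face, on its axis.
- rest: Fixed low wooden rest of two rails, 70 x 34 mm, on which the blue cell lies at the start; rails are 11 mm high and lie under the cell, so its sides are free. Origin: centre of its underside; the cell lies along its x axis, button end towards +x.
- clamp: Fixed cell clamp: blue base plate 150 x 116 x 8 mm (centred 8 mm towards +x of the origin), with an aluminium V-block (90 degree V, open above, 66 mm long, x from -39 to +27 mm, vertex 14 mm high, outer edges 28 mm high and 29 mm apart) along its x axis. Origin: on the table under the V; +x towards the brass contact, z up. Two hinge ears at x 0 to 28, y = -42 to -30 mm are 47 mm high; a strap post at x 6 to 22, y = +25 to +35 mm is 57 mm high.
- v_line (a point): Point on the axis that a seated cell has in the V, 37.5 mm above the table, over the clamp's origin, with the clamp's axes. A cell against the contact has its middle between 5 mm behind and 5 mm ahead of it. The strap comes down over x = 6 to 22 mm, so hold the cell by its rear (flat end) half, its front half is beside the hinge ears and post.
- contact_face (a point): Centre of the brass contact's face, at the height of the seated cell's axis (a black carriage 30 mm wide, top 18.5 mm above that axis). The face looks to the clamp's -x; it stands 25 to 34 mm from v_line, differently each time. The carriage is held by friction and is shoved along by about 12 N; a push of 3 to 6 N does not move it. Press the cell on it with 2 to 6 N; sliding it along the V takes 1 to 3 N.
- strap_hinge (a point): Point on the strap's hinge line, which runs along the clamp's x axis, 14 mm ahead of its origin, 36 mm to its -y side and 40 mm high.
- strap_tab (a point): Centre of the upper face of the red tab (24 mm along the hinge line x 22 x 6 mm thick; pinch it across the 24 mm) at the free end of the steel strap (16 mm wide, 3 mm thick): 79 mm from the hinge line along the strap, 22.5 mm off to its upper side (the strap is cranked). With the strap home it is 43 mm to the clamp's +y side and 62.5 mm high.
- strap (a joint): Strap angle: 0 home (level over the V, hard stop), 1.57 upright, 2.4 to 2.62 at the start, leaning far out to the clamp's -y side: the tab must first rise (pinch it and lead it along its arc; a level push jams). Friction hinge, stays where left, takes 4 N at the tab. Its sprung pad, 36 mm from the hinge, meets the cell at 0.1 rad and bears with 5 N when home; the last bit takes 6 N at the tab.
- tab (a joint): How far the red tab, which is springy (8 N per mm), is pressed in towards the strap, in m; 0 when free. It stays under 1 mm when the strap swings; more comes when the strap is on its hard stop.
- black_cell: Bystander: black and orange round cell standing upright, 33 mm across, 60 mm high.
- iron_core: Bystander: grey iron bar, 22 x 80 x 20 mm.
- coil: Bystander: copper-coloured coil with black cheeks, 62 mm cube.
- pliers: Bystander: pliers with blue handles, 52 x 159 x 14 mm.
- tin_box: Bystander: dark blue tin box, 87 x 61 x 22 mm.
There are look-alikes about, which are no part of the job. What is shaped like the blue_cell but purple is not meant.

How it is judged:
By the outcome, as a careful person would: the job done as asked, in the order asked, and still so for the second after the job is handed in, with the robot touching nothing.
It also fails if it takes over 61 s, if anything falls off the work surface, if the arm or the gripper's body presses on something with over 40 N, if the wrist force passes 120 N, or if a joint passes its speed limit or range.

ROBOT

A 6-joint arm with a two-finger parallel gripper is mounted at the origin on the work surface; the furniture and walls round the work are solid. World frame = base frame: x ahead of the robot, y to its left, z up, the work surface at z = 0. Lengths are in mm, angles in rad, forces in N, time in s.
With the tool pointing down it reaches from about 250 to 800 mm from the base axis. Payload 3.9 kg.
Tool frame: the origin (TCP) lies at the very end of the fingers, on their centre line; the grasp point (between the pads) lies 19 mm behind it (manip.grip_depth is the z of the grasp point in the tool frame, in mm); z points along the fingers, y is the line along which they close (so a half turn about z gives the same grasp; the last joint's range is limited). The gripper opens to 85 mm and grips with 20 to 120 N. Pads are 22 mm wide; open, the fingers measure 114 mm over their backs; the gripper's body (76 mm by 85 mm) begins 54 mm behind the grasp point. The pads swing forward as they close: fully open they stand 13 mm farther back than shut.
Start: joints at [1.251, 0.26, -0.138, 1.173, 0, 1.571], TCP at [165.043, 498.373, 231.304] pointing down, gripper open.
Joint ranges: [-2.78, 2.78], [-0.83, 1.72], [-1.28, 1.37], [-1.9, 2.12], [-1.57, 1.48], [-3.14, 3.14]. Speed limits (rad/s): [2.57, 2.57, 3.14, 3.14, 3.14, 3.14].

INTERFACE

Orientations are given as a rotation vector (axis times angle).
In Python, from workcell import manip, claw, planner, eyes, workorder, readout gives the robot as it stands. Calls block until the motion is done:
- manip.goto(position, orientation): joint-space move of the TCP to a pose.
- manip.move_straight(position, orientation=None, v=150, contact_N=None): straight line of the TCP; orientation=None keeps the orientation; v is the mean speed in mm/s. With contact_N (N) it stops when the force on the tool has changed by that much, and returns True; else False.
- manip.move_joints(angles): joint-space move.
- claw.grip(opening): finger opening in mm; the grip force is fixed at half the most; returns when the fingers have stopped.
- manip.dwell(seconds).
- planner.inverse_kinematics(position, orientation): joint angles nearest the present ones, or None.
- eyes.get_image(name): name is "scene" or "top" or "wrist"; returns the picture (480x640x3 uint8, red, green, blue); there is no depth.
- eyes.get_calibration(name): a dict with "intrinsics" (3x3 intrinsics, pixels), "world_from_camera" (4x4, takes a point from camera to world coordinates); the wrist camera has in their place "hand_eye" (4x4, takes a point from camera to tool coordinates, whose origin is the TCP and whose axes are the flange's). Camera axes: x right, y down, z forward; pixel columns grow to the right and rows downward; lengths in mm; the calibration is good to about 2 mm. The wrist camera is an equidistant fisheye: a pixel r from the principal point sees the ray r / f radians off the axis. A picture is of the moment at which its call begins: read the wrist's pose just before it. get_calibration takes no time and is no camera call.
A pose or a line that the arm cannot do raises manip.MotionError and nothing moves.
- workorder.job_done(): hands the job in; it is judged then, once.
Readings, each from a call of its own:
- readout.read_time(): time.
- readout.read_q(): joint angles.
- readout.read_qvel(): joint speeds.
- readout.read_effort(): joint torques, N m.
- readout.read_eef_pos(): TCP position.
- readout.read_tcp_rot(): TCP orientation.
- readout.read_contact_force(): force on the tool from outside, world axes, zero at the start.
- readout.read_moment(): the same for the moment, N m.
- readout.read_finger_gap(): finger opening in mm.
- readout.read_grasp_force(): force on a finger pad.
Only numpy, scipy, OpenCV 4.12 (cv2) and the standard library are available. Lean on these libraries where they do the work, as an engineer would, in place of code of your own. Each camera call takes 0.05 s, during which the arm holds its last target. There are 200 camera calls.

## Working session

There is one attempt and no reset: what is moved stays moved. The work goes in short steps, each a Python script; the robot and the scene stay as the last script left them, time stands still between calls to the robot, and variables do not carry over. Pictures are saved under pics/ and viewed, at most 10 in all, crops included, and the job is handed in when it is done.

```bash
ls; mkdir -p pics; python3 - <<'E'
from workcell import manip, claw, planner, eyes, workorder, readout
import cv2, numpy as np
np.set_printoptions(precision=3,suppress=True)
for n in ["scene","top"]:
    im=eyes.get_image(n); cv2.imwrite(f"pics/{n}0.png",im[:,:,::-1])
    c=eyes.get_calibration(n); print(n,c)
print(eyes.get_calibration("wrist"), readout.read_tcp_rot(), manip.grip_depth, readout.read_time())
E
```

```text
pics
scene {'intrinsics': array([[573.195,   0.   , 313.957],
       [  0.   , 573.195, 247.741],
       [  0.   ,   0.   ,   1.   ]]), 'world_from_camera': array([[   0.846,   -0.264,    0.463,    8.56 ],
       [  -0.533,   -0.433,    0.727, -506.689],
       [   0.009,   -0.862,   -0.507,  585.694],
       [   0.   ,    0.   ,    0.   ,    1.   ]])}
top {'intrinsics': array([[566.746,   0.   , 318.341],
       [  0.   , 566.746, 243.508],
       [  0.   ,   0.   ,   1.   ]]), 'world_from_camera': array([[   0.017,   -0.98 ,    0.198,  248.414],
       [  -1.   ,   -0.02 ,   -0.015,  292.534],
       [   0.019,   -0.198,   -0.98 , 1302.717],
       [   0.   ,    0.   ,    0.   ,    1.   ]])}
{'intrinsics': array([[371.648,   0.   , 313.858],
       [  0.   , 371.648, 245.78 ],
       [  0.   ,   0.   ,   1.   ]]), 'hand_eye': array([[  -0.001,   -0.966,   -0.258,   63.846],
       [   1.   ,   -0.001,    0.   ,   -0.486],
       [  -0.001,   -0.258,    0.966, -143.502],
       [   0.   ,    0.   ,    0.   ,    1.   ]])} [-0.5   -3.101  0.003] -18.700000000000003 0.1
```

View pics/top0.png

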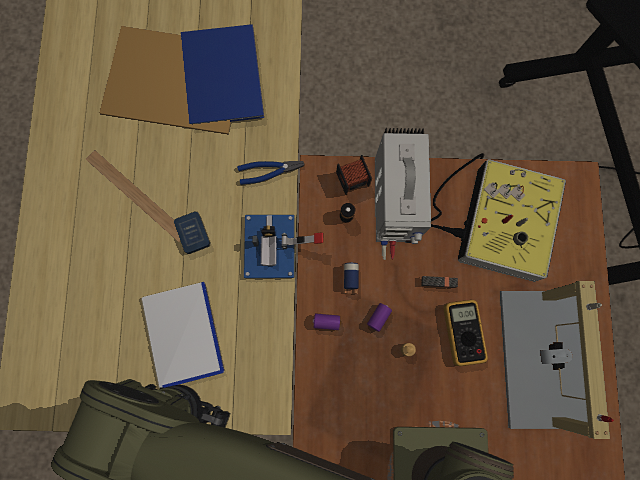

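View pics/scene0.png

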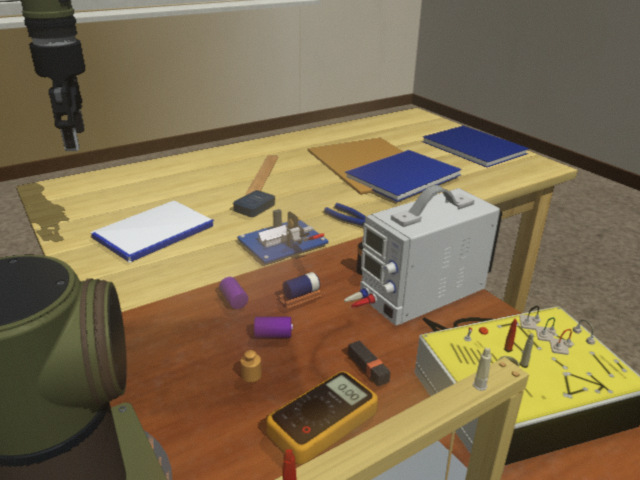

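The top view shows the blue cell at (351,278) with its white band at its upper end. The clamp is at (268,246) with the contact towards the image top (world +x), and the red tab is at (318,238) on the -y side. Next comes a closer look with the wrist camera.

```bash
cat > h.py <<'E'
from workcell import manip, claw, planner, eyes, workorder, readout
import cv2, numpy as np
from scipy.spatial.transform import Rotation as R
np.set_printoptions(precision=3,suppress=True)
def ray(name,uv,T=None):
    c=eyes.get_calibration(name); K=c["intrinsics"]
    x,y=(uv[0]-K[0,2])/K[0,0],(uv[1]-K[1,2])/K[1,1]
    if name=="wrist":
        r=np.hypot(x,y); s=np.sin(r)/r if r>1e-9 else 1; d=np.array([x*s,y*s,np.cos(r)])
        M=T@c["hand_eye"]
    else: d=np.array([x,y,1.]); M=c["world_from_camera"]
    return M[:3,3],M[:3,:3]@d
def onz(name,uv,z,T=None):
    o,d=ray(name,uv,T); return o+d*(z-o[2])/d[2]
def tool():
    T=np.eye(4); T[:3,:3]=R.from_rotvec(readout.read_tcp_rot()).as_matrix(); T[:3,3]=readout.read_eef_pos(); return T
def shot(fn):
    T=tool(); im=eyes.get_image("wrist"); cv2.imwrite(fn+".png",im[:,:,::-1]); np.save(fn+".npy",T); return im,T
def down(yaw,tilt=0):
    "tool down; tool y at world angle yaw+90deg (tool x = -(cos yaw, sin yaw)); tilt about the yaw axis"
    return R.from_rotvec(tilt*np.array([np.cos(yaw),np.sin(yaw),0]))*R.from_euler('z',yaw)*R.from_rotvec([0,np.pi,0])
E
python3 - <<'E'
from h import *
c=onz("top",(351,278),25); k=onz("top",(268,246),25); t=onz("top",(318,238),80)
print(c,k,t)
p=(c+k)/2+[-20,0,0]; p[2]=230
manip.goto(p,down(0).as_rotvec())
shot("pics/w1"); print(tool(),readout.read_q(),readout.read_time())
E
```

```text
[428.343 197.466  25.   ] [498.653 388.508  25.   ] [508.109 274.9    80.   ]
[[ -1.     -0.001  -0.    442.881]
 [ -0.001   1.      0.    293.737]
 [  0.      0.     -1.    229.973]
 [  0.      0.      0.      1.   ]] [ 0.585  0.272 -0.125  1.174  0.     0.584] 1.45
```

View pics/w1.png

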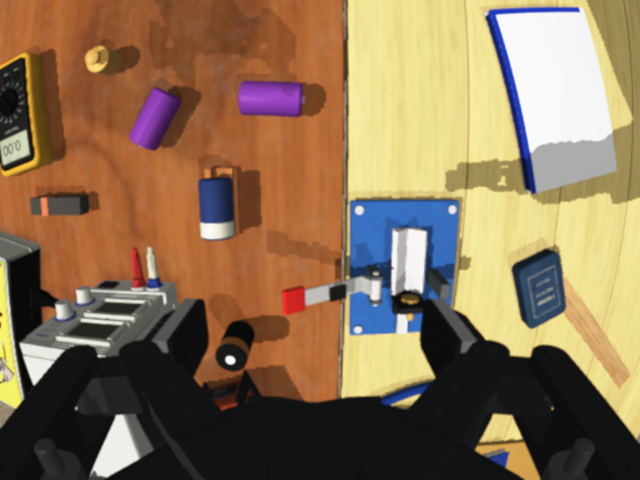

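The wrist view shows the blue cell at (216,208) with its white end at the bottom (+x). The clamp plate spans (350..460, 200..335), the V is at (408,255), the contact at (407,300) and the red tab at (293,299). I'll fit the plate outline and take a closer look at the cell.

```bash
cat >> h.py <<'E'
def blob(im,lo,hi,roi):
    hsv=cv2.cvtColor(im,cv2.COLOR_RGB2HSV); m=cv2.inRange(hsv,np.array(lo),np.array(hi))
    k=np.zeros_like(m); x0,y0,x1,y1=roi; k[y0:y1,x0:x1]=m[y0:y1,x0:x1]
    cs=cv2.findContours(k,cv2.RETR_EXTERNAL,cv2.CHAIN_APPROX_NONE)[0]
    return max(cs,key=cv2.contourArea).reshape(-1,2)
def rect(c,z,T):
    P=np.array([onz("wrist",p,z,T)[:2] for p in c],np.float32)
    return cv2.minAreaRect(P), cv2.boxPoints(cv2.minAreaRect(P))
E
python3 - <<'E'
from h import *
im=cv2.imread("pics/w1.png")[:,:,::-1].copy(); T=np.load("pics/w1.npy")
print(rect(blob(im,(100,120,60),(120,255,255),(340,190,470,345)),8,T))
print(rect(blob(im,(105,100,40),(125,255,255),(190,170,245,225)),25.5,T))
print(rect(blob(im,(0,170,120),(8,255,255),(270,280,310,320)),75,T))
p=onz("wrist",(216,208),25.5,T); print(p)
manip.goto([p[0]-5,p[1],145],down(0).as_rotvec())
im,_=shot("pics/w2"); 
s=eyes.get_image("scene")[255:315,260:340]; s=cv2.resize(s,None,fx=4,fy=4,interpolation=cv2.INTER_CUBIC)
out=np.zeros((480,320,3),np.uint8); out[:240]=s
out=np.hstack([im[60:,100:540],np.vstack([out])[:420]])
cv2.imwrite("pics/c2.png",out[:,:,::-1]); print(readout.read_time())
E
```

```text
(((502.5302734375, 387.7547607421875), (148.08921813964844, 114.5490493774414), 1.338629961013794), array([[427.168, 443.284],
       [429.844, 328.766],
       [577.893, 332.226],
       [575.217, 446.743]], dtype=float32))
(((426.6086120605469, 197.6976318359375), (42.18107986450195, 31.469411849975586), 0.16602946817874908), array([[405.473, 213.371],
       [405.564, 181.902],
       [447.745, 182.024],
       [447.653, 213.493]], dtype=float32))
(((508.21417236328125, 274.5700378417969), (27.30158805847168, 20.581064224243164), 2.136012315750122), array([[494.189, 284.345],
       [494.956, 263.778],
       [522.239, 264.795],
       [521.472, 285.362]], dtype=float32))
[433.904 198.143  25.5  ]
2.125
```

View pics/c2.png

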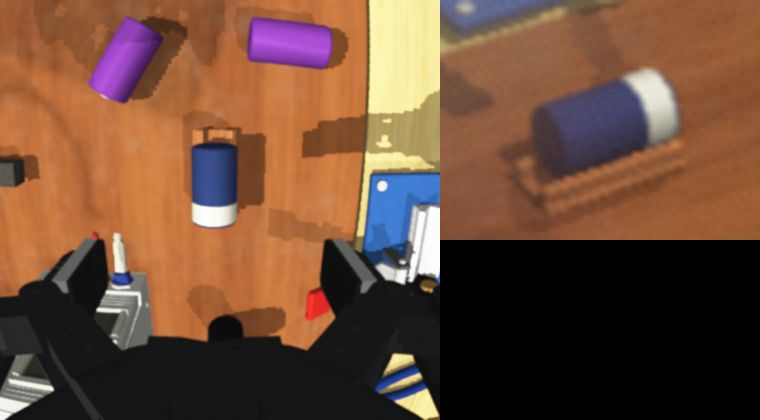

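The wrist view shows the cell at (215,185) in the crop, lying on its rails with its white end towards +x. The end faces are not visible, so I'll look back from the +x side to see which end has the button.

```bash
python3 - <<'E'
from h import *
manip.goto([525,240,230],down(np.pi).as_rotvec())
im,T=shot("pics/w3")
c=eyes.get_calibration("wrist"); M=np.linalg.inv(T@c["hand_eye"])
p=M[:3,:3]@np.array([460,198,25])+M[:3,3]; r=np.arctan2(np.hypot(p[0],p[1]),p[2]); a=np.arctan2(p[1],p[0])
u=int(313.9+371.6*r*np.cos(a)); v=int(245.8+371.6*r*np.sin(a)); print(u,v,readout.read_time())
v0=max(0,v-50);u0=max(0,u-50)
s=cv2.resize(im[v0:v0+100,u0:u0+100],(480,480),interpolation=cv2.INTER_CUBIC)
cv2.imwrite("pics/c3.png",np.hstack([s,im[:,u0:u0+0]])[:,:,::-1])
E
```

```text
355 282 4.825
```

View pics/c3.png

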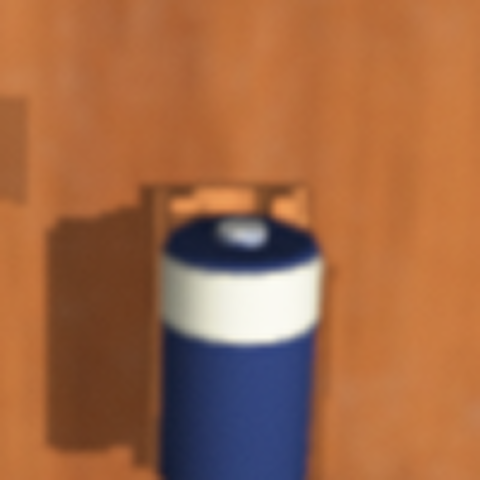

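The white end carries the silver button and faces +x. Refining the cell and clamp from w2 and w3, then grasping.

```bash
python3 - <<'E'
from h import *
L=lambda n:(cv2.imread(f"pics/{n}.png")[:,:,::-1].copy(),np.load(f"pics/{n}.npy"))
im,T=L("w3")
try: print(rect(blob(im,(100,120,60),(120,255,255),(0,0,340,400)),8,T))
except Exception as e: print(e)
im,T=L("w2")
c=blob(im,(105,100,30),(125,255,255),(275,190,350,300))
r,b=rect(c,25.5,T); print("blue",r,b.tolist())
hsv=cv2.cvtColor(im,cv2.COLOR_RGB2HSV)
# edges per row
P=[]
for v in range(c[:,1].min()+4,c[:,1].max()-4,3):
    x=c[c[:,1]==v,0]; P.append([onz("wrist",(x.min(),v),25.5,T),onz("wrist",(x.max(),v),25.5,T)])
P=np.array(P); mid=P.mean(1); print("axis fit (dy/dx, y at 430)",np.polyfit(mid[:,0]-430,mid[:,1],1),"width",np.diff(P[:,:,1],axis=1).mean())
w=blob(im,(0,0,140),(180,70,255),(275,190,350,300)); print("white",rect(w,25.5,T)[1].tolist())
E
```

```text
(((543.737548828125, 388.68658447265625), (67.76129150390625, 115.06607818603516), 1.6447265148162842), array([[508.22 , 445.223],
       [511.522, 330.205],
       [579.256, 332.15 ],
       [575.953, 447.168]], dtype=float32))
blue ((424.874267578125, 199.66238403320312), (45.695064544677734, 31.143997192382812), 0.01071934588253498) [[402.0238342285156, 215.2301025390625], [402.0296325683594, 184.08612060546875], [447.7247009277344, 184.09466552734375], [447.7189025878906, 215.2386474609375]]
axis fit (dy/dx, y at 430) [  0.    199.663] width 30.5737750909472
white [[445.3932800292969, 183.32492065429688], [464.5379333496094, 181.92379760742188], [466.9566345214844, 214.97256469726562], [447.8119812011719, 216.37368774414062]]
```

```bash
python3 - <<'E'
from h import *
o=down(0.005).as_rotvec()
manip.goto([414,199.3,110],o); claw.grip(60)
F=readout.read_contact_force()
print(manip.move_straight([414,199.3,8],v=120,contact_N=6))
print(readout.read_eef_pos(),readout.read_contact_force()-F)
claw.grip(28); print(readout.read_finger_gap(),readout.read_grasp_force(),readout.read_contact_force()-F)
manip.move_straight([414,199.3,60],v=80)
print(readout.read_contact_force()-F,readout.read_finger_gap())
# hover so that the wrist camera sees the clamp
manip.goto([445,386,150],down(0.02).as_rotvec()); manip.dwell(.1)
im,T=shot("pics/w4"); print(readout.read_contact_force()-F,readout.read_time())
print(rect(blob(im,(100,120,60),(120,255,255),(100,100,540,460)),8,T))
E
```

```text
False
[414.495 199.565   8.459] [ 0.231 -0.379 -0.579]
31.878769525778033 58.88197660446167 [-1.725 -2.073  4.684]
[-1.414 -0.515 -1.568] 31.74435119423491
[-0.465 -0.333 -1.673] 11.025
(((465.6144714355469, 386.90325927734375), (75.36418151855469, 115.27156829833984), 1.0292495489120483), array([[426.903, 443.853],
       [428.974, 328.6  ],
       [504.326, 329.954],
       [502.255, 445.207]], dtype=float32))
```

View pics/w4.png

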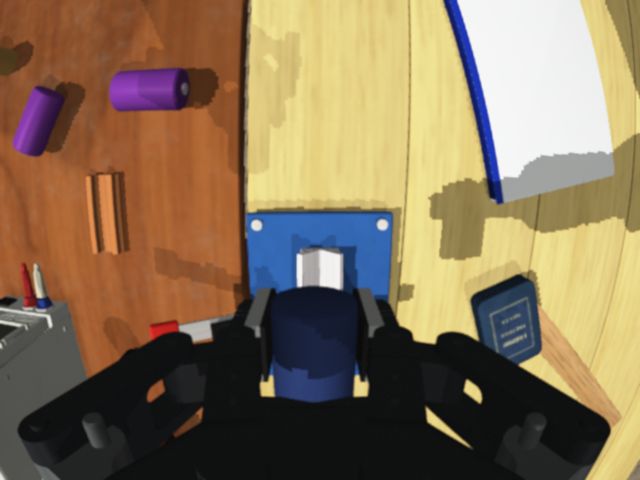

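The cell is held at (315,345) and the V-block is straight ahead at (320,268). The clamp fit agrees across views: origin (494.7, 387.6), yaw 0.023. Lowering it into the V behind the contact.

```bash
cat >> h.py <<'E'
YAW=0.023; O=np.array([494.7,387.6,0.]); RC=R.from_euler('z',YAW)
def C(x,y,z): return O+RC.apply([x,y,z])
def cl(): return RC.inv().apply(np.array(readout.read_eef_pos())-O)
def F(): return RC.inv().apply(readout.read_contact_force())
E
python3 - <<'E'
from h import *
o=down(YAW).as_rotvec()
manip.goto(C(-31,0,75),o); manip.move_straight(C(-31,0,32),v=60); manip.dwell(.1)
f0=F(); np.save("f0.npy",f0)
print(manip.move_straight(C(-31,0,16.5),v=12,contact_N=3)); manip.dwell(.2)
print(cl(),F()-f0,readout.read_moment(),readout.read_time())
E
```

```text
True
[-30.968   0.39   25.82 ] [1.381 2.042 5.708] [ 0.427 -0.092  0.028] 13.2667
```

It touched 5 mm too high, probably a fingertip on the V edge (only about 1.4 mm margin a side). I'll back off and measure the V-block's lateral position from the saved images.

```bash
python3 - <<'E'
from h import *
manip.move_straight(C(-31,0,34),v=40)
L=lambda n:(cv2.imread(f"pics/{n}.png")[:,:,::-1].copy(),np.load(f"pics/{n}.npy"))
for n,rows,(a,b) in [("w4",range(256,284,4),(275,370)),("w1",range(240,290,8),(380,440))]:
    im,T=L(n); hsv=cv2.cvtColor(im,cv2.COLOR_RGB2HSV)
    for v in rows:
        m=np.where(hsv[v,a:b,1]<90)[0]+a
        l,r=[RC.inv().apply(onz("wrist",(u,v),28,T)-O) for u in (m.min()-.5,m.max()+.5)]
        print(n,v,m.min(),m.max(),l,r,"mid",(l[1]+r[1])/2)
im,_=L("w4"); 
im5,_=shot("pics/w5")
cv2.imwrite("pics/c5.png",np.hstack([cv2.resize(im[190:390,220:420],(400,400)),cv2.resize(im5[190:390,220:420],(400,400))])[:,:,::-1])
E
```

```text
w4 256 296 343 [-36.889 -17.587  28.   ] [-36.726  18.029  28.   ] mid 0.2213457609377283
w4 260 296 343 [-33.788 -17.644  28.   ] [-33.621  18.082  28.   ] mid 0.2189829221058055
w4 264 296 343 [-30.665 -17.704  28.   ] [-30.495  18.138  28.   ] mid 0.2169324386880298
w4 268 296 343 [-27.522 -17.764  28.   ] [-27.348  18.195  28.   ] mid 0.21519698170587098
w4 272 296 343 [-24.356 -17.827  28.   ] [-24.179  18.254  28.   ] mid 0.21377943779169506
w4 276 296 343 [-21.167 -17.89   28.   ] [-20.985  18.316  28.   ] mid 0.21268291519523252
w4 280 297 343 [-17.953 -17.198  28.   ] [-17.768  18.38   28.   ] mid 0.5908036254145994
w1 240 392 427 [-29.83  -18.534  28.   ] [-29.073  18.384  28.   ] mid -0.07497294023656131
w1 248 391 426 [-21.782 -19.29   28.   ] [-20.882  17.795  28.   ] mid -0.7476869027081925
w1 256 391 426 [-13.615 -19.02   28.   ] [-12.568  18.301  28.   ] mid -0.35935895951586083
w1 264 391 425 [ -5.342 -18.722  28.   ] [-4.179 17.779 28.   ] mid -0.4714298372041146
w1 272 390 437 [  3.015 -19.421  28.   ] [ 4.869 31.446 28.   ] mid 6.0124139162754595
w1 280 380 439 [ 11.164 -29.34   28.   ] [13.711 34.406 28.   ] mid 2.5328770135063294
w1 288 380 439 [ 19.783 -29.041  28.   ] [22.613 35.212 28.   ] mid 3.085514581400856
```

View pics/c5.png

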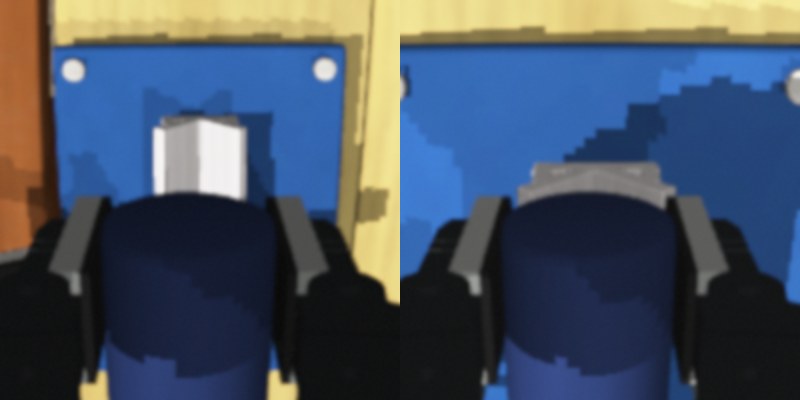

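The V-block is about 36 mm wide over its outside, so fingers reaching below 28 mm land on it. Its lateral centre is right (y≈0). I'll put the cell back on the rest and regrip 8.5 mm nearer the fingertips.

```bash
python3 - <<'E'
from h import *
o=down(0.005).as_rotvec()
manip.move_straight(C(-31,0,75),v=120)
manip.goto([414.5,199.5,60],o); manip.move_straight([414.5,199.5,14],v=80)
print(manip.move_straight([414.5,199.5,8.2],v=15,contact_N=2.5),readout.read_eef_pos())
claw.grip(45); manip.move_straight([414.5,199.5,17],v=60); claw.grip(28)
print(readout.read_finger_gap(),readout.read_grasp_force(),readout.read_eef_pos())
manip.move_straight([414.5,199.5,75],v=100)
o=down(YAW).as_rotvec()
manip.goto(C(-31,0,75),o); manip.move_straight(C(-31,0,36),v=80); manip.dwell(.1)
f0=F(); np.save("f0.npy",f0)
print(manip.move_straight(C(-31,0,26),v=12,contact_N=3)); manip.dwell(.2)
print(cl(),F()-f0,readout.read_finger_gap(),readout.read_time())
E
```

```text
True [414.979 199.78    9.248]
31.054680060031068 58.87018918991089 [414.556 199.129  17.309]
True
[-30.974   0.476  30.217] [-0.016  2.666  4.352] 31.2163566498235 19.925
```

```bash
python3 - <<'E'
from h import *
f0=np.load("f0.npy"); p=cl()
y,z=0,p[2]
for i in range(5):
    f=F()-f0
    if abs(f[1])<.8 and f[2]>2: break
    y+=np.clip(f[1]*.2,-.5,.5); z+= -.4 if f[2]<3 else 0
    manip.move_straight(C(-31,y,z),v=10); manip.dwell(.1); print(y,z,cl(),F()-f0)
print(readout.read_time())
E
```

```text
0.5 30.217371450188658 [-30.96    0.5    30.208] [-0.751  2.044  5.446]
0.9088970628850059 30.217371450188658 [-31.131   0.72   30.002] [0.052 1.614 3.225]
1.2316860643951544 30.217371450188658 [-31.255   0.945  29.962] [-0.511  1.318  2.278]
1.495192025490114 29.81737145018866 [-31.287   1.223  29.665] [-2.032  0.35   1.302]
1.56519790104318 29.41737145018866 [-31.286   1.256  29.578] [-2.274 -1.406  6.358]
21.725
```

Seated and centred. Sliding towards the contact.

```bash
python3 - <<'E'
from h import *
f0=np.load("f0.npy")
manip.move_straight(C(-31,1.5,29.7),v=10); manip.dwell(.1); print(cl(),F()-f0)
x=-31
while x<-8:
    x+=3
    hit=manip.move_straight(C(x,1.5,29.7),v=10,contact_N=4.5)
    print(hit,cl(),F()-f0)
    if hit or (F()-f0)[0]<-5: break
manip.dwell(.15); print(cl(),F()-f0,readout.read_time())
E
```

```text
[-31.255   1.278  29.628] [-2.585 -0.813  5.087]
True [-31.122   1.226  29.593] [-1.387  0.732  5.094]
[-31.159   1.203  29.573] [0.093 1.38  5.586] 22.4667
```

```bash
cat > slide.py <<'E'
from h import *
f0=np.load("f0.npy")
x=cl()[0]
manip.move_straight(C(x,1.4,30.0),v=10); manip.dwell(.1); print(cl(),F()-f0)
for i in range(30):
    x+=1.0
    hit=manip.move_straight(C(x,1.4,30.0),v=12,contact_N=6); f=F()-f0
    print(hit,cl(),f)
    if hit: x=cl()[0]
    if f[0]<-4.5: break
manip.dwell(.1); print(cl(),F()-f0,readout.read_time())
E
python3 slide.py
```

```text
[-31.155   1.269  29.747] [-0.239  0.606  1.189]
False [-31.101   1.245  29.722] [-2.312  1.57   1.933]
False [-29.382   1.315  29.792] [-2.141  1.011  0.691]
False [-27.817   1.327  29.862] [-1.003  1.813  0.915]
False [-26.798   1.288  29.926] [-1.063  1.074  0.537]
False [-25.979   1.288  29.964] [-0.314  0.293  0.741]
False [-25.052   1.32   29.962] [-0.945  0.602  0.167]
False [-24.07    1.329  29.969] [-0.707  0.537  0.342]
False [-23.308   1.349  29.923] [-2.398  0.292  1.118]
False [-23.278   1.267  29.769] [-4.999  0.873  1.784]
[-23.289   1.302  29.778] [-5.219  0.788  1.246] 25.2917
```

It stopped with about 5 N on the contact. Releasing, rising, and checking the cell and the tab.

```bash
python3 - <<'E'
from h import *
x,y,z=cl()
claw.grip(42); print(readout.read_grasp_force())
manip.move_straight(C(x,y,75),v=100)
manip.goto(C(20,-40,170),down(YAW).as_rotvec())
im,T=shot("pics/w6"); print(readout.read_time())
t=blob(im,(0,170,100),(8,255,255),(100,100,420,420)); print(t.min(0),t.max(0))
b=cv2.minAreaRect(t.astype(np.float32)); print(b)
from scipy.optimize import brentq
o,d=[RC.inv().apply(v) for v in (lambda r:(r[0]-O,r[1]))(ray("wrist",b[0],T))]
for n in (16.5,19.5):
    def g(th):
        yy=-36+79*np.cos(th)-n*np.sin(th); zz=40+79*np.sin(th)+n*np.cos(th)
        p=o+d*(zz-o[2])/d[2]; return p[1]-yy
    th=brentq(g,1.9,3.0); print(n,th,o+d*((40+79*np.sin(th)+n*np.cos(th))-o[2])/d[2])
E
```

```text
0.0
26.7333
[195 217] [227 253]
((210.9620819091797, 235.0448455810547), (34.62997055053711, 30.643783569335938), 85.2363510131836)Traceback (most recent call last):
  File "<stdin>", line 15, in <module>
    r = _zeros._brentq(f, a, b, xtol, rtol, maxiter, args, full_output, disp)
ValueError: f(a) and f(b) must have different signs
```

View pics/w6.png

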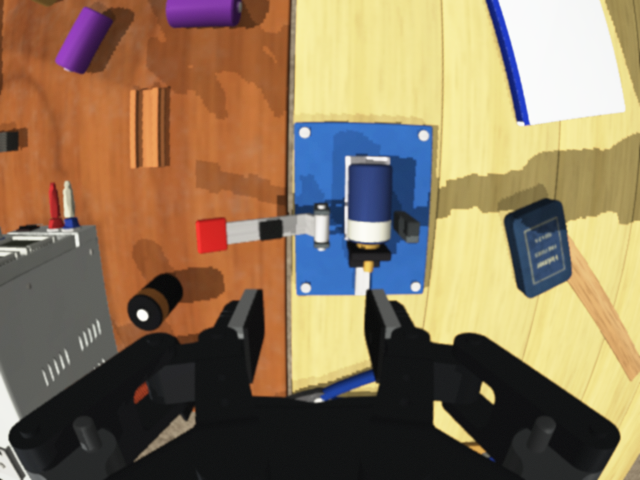

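The cell lies in the V with its white button end against the brass contact at (369,247). The red tab is at (211,235) and the whole plate is visible, so I'll refine the clamp pose and the strap angle.

```bash
python3 - <<'E'
from h import *
im=cv2.imread("pics/w6.png")[:,:,::-1].copy(); T=np.load("pics/w6.npy")
r,b=rect(blob(im,(100,120,60),(120,255,255),(285,110,445,305)),8,T); print(r,(b-O[:2])@RC.as_matrix()[:2,:2])
t=blob(im,(0,170,100),(8,255,255),(100,100,420,420))
for z in (55,65,75): print(z,np.array([RC.inv().apply(onz("wrist",p,z,T)-O) for p in [(211,235),(195,236),(227,234),(211,217),(211,253)]])[:,:2].tolist())
im1=cv2.imread("pics/w1.png")[:,:,::-1].copy(); T1=np.load("pics/w1.npy")
t1=blob(im1,(0,170,120),(8,255,255),(270,280,310,320)); c1=cv2.minAreaRect(t1.astype(np.float32))[0]
# two-view triangulation w1/w6
A=[];B=[]
for uv,TT in (((211,235),T),(c1,T1)):
    o,d=ray("wrist",uv,TT); d/=np.linalg.norm(d); P=np.eye(3)-np.outer(d,d); A.append(P);B.append(P@o)
print("tri",RC.inv().apply(np.linalg.lstsq(np.vstack(A),np.hstack(B),rcond=None)[0]-O))
for th in np.arange(2.3,2.7,.08): print(th,-36+79*np.cos(th)-16.5*np.sin(th),40+79*np.sin(th)+16.5*np.cos(th))
E
```

```text
((502.912353515625, 388.1809387207031), (147.7794647216797, 114.21049499511719), 1.3771589994430542) [[-65.725  57.421]
 [-65.607 -56.79 ]
 [ 82.172 -56.637]
 [ 82.054  57.574]]
55 [[17.04518781138007, -116.53788393436747], [17.710781138597937, -129.10217067426706], [16.38049362618555, -104.2907435178204], [3.6334414738791017, -115.66631581057932], [30.775327346854194, -117.55399041373829]]
65 [[14.69473884483375, -113.62539646210762], [15.33458485924864, -125.70365576211381], [14.055757190706869, -101.85201523507074], [1.8018024383584965, -112.78754342558759], [27.893751965736808, -114.60219664092583]]
75 [[12.344289878287487, -110.7129089898477], [12.958388579899399, -122.30514084996057], [11.731020755228187, -99.41328695232107], [-0.029836597162107504, -109.90877104059578], [25.01217658461954, -111.65040286811335]]
tri [  14.864 -113.797   64.786]
2.3 -100.939941682022 87.9171574108438
2.38 -104.56152964619237 82.5742487024056
2.46 -107.74455779406239 76.95901009137614
2.54 -110.46866560790416 71.10735994227336
2.62 -112.71642809401374 65.0567288466795
2.7 -114.47346724320602 58.84582019519103
```

```bash
cat >> h.py <<'E'
CX=RC.apply([1,0,0])
def orot(t): return (R.from_rotvec(t*CX)*R.from_euler('z',YAW-np.pi/2)*R.from_rotvec([0,np.pi,0])).as_rotvec()
def tabpt(th,n=19.5,s=79): return np.array([14.5,-36+s*np.cos(th)-n*np.sin(th),40+s*np.sin(th)+n*np.cos(th)])
def tcp(th,t,dep=16,dy=.4):
    p=tabpt(th)+dep*np.array([0,np.sin(t),-np.cos(t)]); return C(p[0],p[1]+dy,p[2])
E
python3 - <<'E'
from h import *
T=np.load("pics/w6.npy")
print("black",RC.inv().apply(onz("wrist",(142,315),60,T)-O))
A=[];B=[]
for o,d in (ray("wrist",(97,230),T),ray("top",(378,240))):
    d/=np.linalg.norm(d);P=np.eye(3)-np.outer(d,d);A.append(P);B.append(P@o)
print("psu corner",RC.inv().apply(np.linalg.lstsq(np.vstack(A),np.hstack(B),rcond=None)[0]-O))
for th,t in [(2.62,.3),(2.62,.15),(2.1,-.2),(1.6,-.7),(1.6,.3),(1.1,-.2),(.6,-.7),(.4,-.9)]:
    q=planner.inverse_kinematics(tcp(th,t),orot(t)); print(th,t,tcp(th,t),q if q is None else np.array(q))
E
```

```text
black [  82.164 -181.289   60.   ]
psu corner [  24.406 -256.439   -5.729]
2.62 0.3 [511.705 278.879  47.17 ] [ 0.344  0.439 -0.439  0.596  0.284  1.906]
2.62 0.15 [511.759 276.543  46.635] [ 0.419  0.455 -0.374  0.683  0.138  1.971]
2.1 -0.2 [511.392 292.465  82.668] [ 0.61   0.542 -0.113  1.027 -0.166  2.167]
1.6 -0.7 [510.753 320.245 106.159] [ 0.805  0.851  0.336  1.592 -0.475  2.486]
1.6 0.3 [510.407 335.277 103.112] [ 0.439  0.403 -0.323  0.721  0.274  2.004]
1.1 -0.2 [509.664 367.616 103.569] [ 0.704  0.601  0.055  1.152 -0.155  2.261]
0.6 -0.7 [509.006 396.215  88.463] [ 0.874  0.983  0.576  1.729 -0.439  2.551]
0.4 -0.9 [508.804 404.966  78.779] [ 0.917  1.188  0.864  2.023 -0.513  2.678]
```

```bash
cat >> h.py <<'E'
def lead(a,b,t0,n,v=70):
    f0=F()
    for th in np.linspace(a,b,n+1)[1:]:
        t=t0+th-a; manip.move_straight(tcp(th,t),orot(t),v=v); 
        f=F(); print(round(th,2),f,round(readout.read_finger_gap(),1))
        if np.linalg.norm(f)>25: print("HIGH"); break
    print(readout.read_time())
E
python3 - <<'E'
from h import *
t=.2; d=np.array([0,np.sin(t),-np.cos(t)])
manip.goto(tcp(2.62,t,-50),orot(t)); claw.grip(38)
f0=F()
print(manip.move_straight(tcp(2.62,t),orot(t),v=100,contact_N=5),cl(),F()-f0)
claw.grip(18); g=readout.read_finger_gap(); print(g,readout.read_grasp_force(),F()-f0,readout.read_time())
if 20<g<27: lead(2.62,2.3,t,2)
E
```

```text
False [  14.915 -110.499   47.166] [ 0.195 -0.743  0.102]
22.31958226415347 58.6084520816803 [-4.212 -2.04   4.048] 29.2667
2.46 [-2.582 -4.013  5.47 ] 22.2
2.3 [-3.087 -2.467  8.056] 22.3
29.9167
```

```bash
python3 - <<'E'
from h import *
lead(2.3,1.6,-.12,4)
s=eyes.get_image("scene")[170:290,220:370]; cv2.imwrite("pics/s7.png",cv2.resize(s,(750,600),interpolation=cv2.INTER_CUBIC)[:,:,::-1])
E
```

```text
2.12 [-4.005 -2.754  7.603] 22.6
1.95 [-4.247 -2.925  7.543] 22.6
1.78 [-2.89  -2.719  6.454] 22.2
1.6 [-3.537 -2.084  6.677] 22.2
31.2833
```

View pics/s7.png

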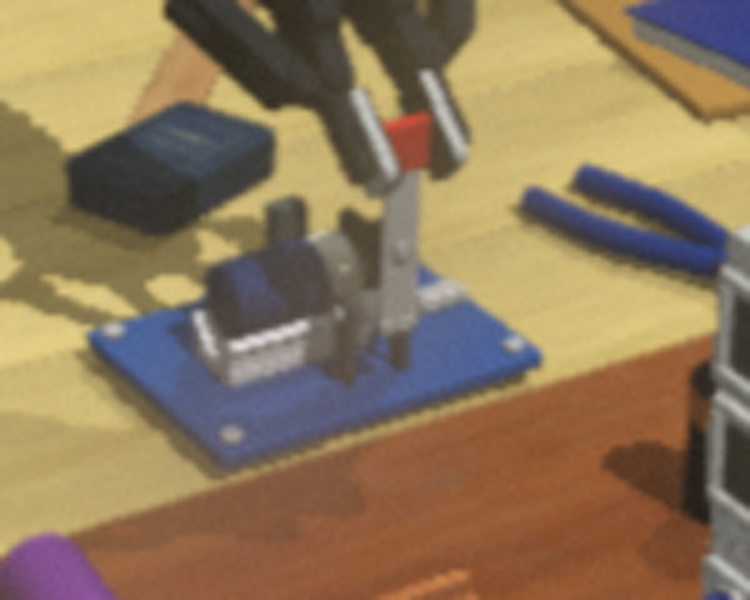

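The strap stands upright, pinched at (408,145), and the cell is undisturbed. Regripping with the tool tilted back, then leading on.

```bash
python3 - <<'E'
from h import *
t=-.82; claw.grip(38); manip.move_straight(tcp(1.6,t,-35),orot(t),v=150)
t=.25; manip.goto(tcp(1.6,t,-35),orot(t)); manip.dwell(.05); f0=F()
print(manip.move_straight(tcp(1.6,t),orot(t),v=120,contact_N=5),F()-f0)
claw.grip(18); g=readout.read_finger_gap(); print(g,F()-f0,readout.read_time())
if 20<g<27: lead(1.6,.5,t,6)
E
```

```text
False [ 1.277 -0.601  0.354]
20.995222424857612 [-4.645 -0.761  4.158] 34.0167
1.42 [-4.985  1.117  7.081] 21.0
1.23 [-5.643  2.2    6.654] 20.7
1.05 [-4.422  3.908  7.184] 20.7
0.87 [-4.999  4.44   6.37 ] 20.8
0.68 [-4.895  5.51   5.875] 20.7
0.5 [-2.789  6.4    4.942] 20.6
36.0583
```

```bash
python3 - <<'E'
from h import *
def face(th,up=0,dy=.4):
    p=tabpt(th,22.5+up); return C(14.5,p[1]+dy,p[2])
t=-.85; claw.grip(38); manip.move_straight(tcp(.5,t,-35),orot(t),v=150)
t=.3; manip.goto(face(.5,30),orot(t)); claw.grip(0); manip.dwell(.05); f0=F()
print(manip.move_straight(face(.5,-2),orot(t),v=50,contact_N=3),cl(),F()-f0)
for th in (.4,.3,.2,.12):
    manip.move_straight(face(th),orot(min(th,.3)),v=50); print(th,cl(),F()-f0)
p=cl(); manip.move_straight(C(p[0],tabpt(.05)[1],p[2]-1),orot(0),v=20); manip.dwell(.05); print(cl(),F()-f0,readout.read_time())
np.save("f1.npy",f0)
E
```

```text
Traceback (most recent call last):
workcell.MotionError: the arm cannot follow that straight line within its joint ranges
```

```bash
python3 - <<'E'
from h import *
def face(th,up=0,dy=.4):
    p=tabpt(th,22.5+up); return C(14.5,p[1]+dy,p[2])
t=-.3; manip.move_straight(tcp(.5,t,-30),orot(t),v=120)
t=.3; manip.goto(face(.5,30),orot(t)); claw.grip(0); manip.dwell(.05); f0=F(); np.save("f1.npy",f0)
print(manip.move_straight(face(.5,-2),orot(t),v=50,contact_N=3),cl(),F()-f0)
for th in (.4,.3,.2,.12):
    manip.move_straight(face(th),orot(min(th,.3)),v=50); print(th,cl(),F()-f0)
p=cl(); manip.move_straight(C(14.5,tabpt(.05)[1],p[2]-1),orot(0),v=20); manip.dwell(.05); print(cl(),F()-f0,readout.read_time())
E
```

```text
True [ 14.501  18.874 105.265] [ 1.137 -1.464  0.888]
0.4 [14.348 28.08  90.87 ] [ 0.948 -1.277  1.007]
0.3 [14.21  32.908 84.093] [ 1.251 -1.404  0.112]
0.2 [14.661 38.605 77.905] [1.733 0.384 1.55 ]
0.12 [14.606 40.783 71.824] [ 0.6   -0.472  1.134]
[14.428 42.572 70.77 ] [ 0.382 -0.011  2.198] 40.4
```

```bash
python3 - <<'E'
from h import *
f0=np.load("f1.npy"); y=43; z=cl()[2]
while z>57:
    z-=1.0 if z>65 else .5
    manip.move_straight(C(14.5,y,z),orot(0),v=20,contact_N=10); f=F()-f0
    print(round(z,1),cl(),f)
    if f[2]>12: break
manip.dwell(.2); print(cl(),F()-f0,readout.read_time())
s=eyes.get_image("scene")[170:290,220:370]; cv2.imwrite("pics/s8.png",cv2.resize(s,(750,600),interpolation=cv2.INTER_CUBIC)[:,:,::-1])
E
```

```text
69.8 [14.588 42.445 70.036] [0.77  0.254 3.082]
68.8 [14.574 42.774 68.948] [ 0.466 -0.746  3.372]
67.8 [14.581 43.109 67.789] [0.474 0.831 4.365]
66.8 [14.578 43.401 66.841] [0.161 0.353 3.568]
65.8 [14.61  43.599 65.959] [0.042 1.764 4.438]
64.8 [14.644 43.845 65.071] [-0.671  2.818  4.986]
64.3 [14.633 43.926 64.681] [-0.886  2.875  4.736]
63.8 [14.62  44.054 64.252] [-0.51   3.766  6.084]
63.3 [14.657 44.188 63.825] [-1.02   2.909  5.467]
62.8 [14.633 44.253 63.357] [-0.939  3.419  5.76 ]
62.3 [14.651 44.385 62.949] [-1.32   3.757  5.807]
61.8 [14.653 44.508 62.51 ] [-1.666  3.533  6.229]
61.3 [14.66  44.593 62.082] [-0.458  3.964  7.052]
60.8 [14.657 44.688 61.687] [-0.909  3.586  7.411]
60.3 [14.656 44.702 61.402] [-1.482  3.258  9.283]
59.8 [14.709 44.733 61.195] [-1.916  3.082  9.639]
59.3 [14.7   44.771 60.915] [-2.099  2.981 10.087]
58.8 [14.773 44.846 60.748] [-2.554  2.365 11.984]
58.3 [14.775 44.834 60.576] [-3.196  2.836 13.328]
[14.77  44.873 60.6  ] [-2.573  1.734 13.711] 45.35
```

View pics/s8.png

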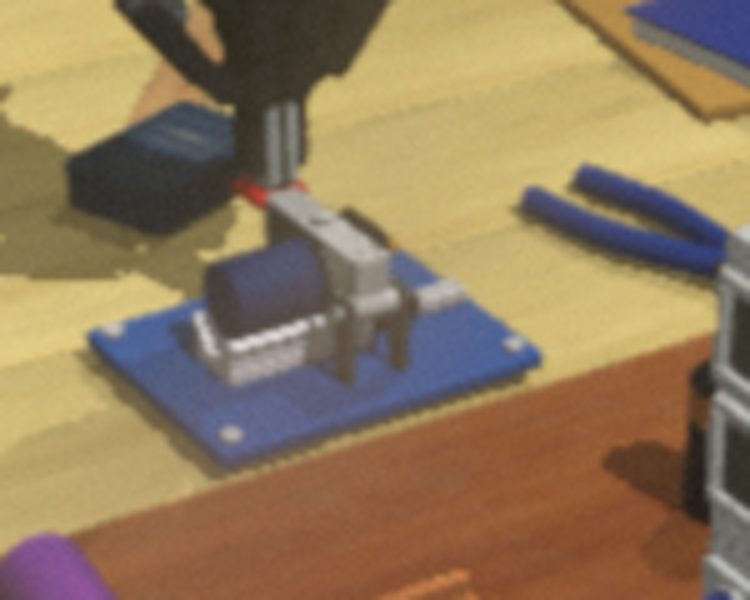

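The strap is level over the cell with the fingertips on the red tab at (265,190). Stiffness rose to about 8 N/mm, which is the tab spring against the hard stop, so the strap is home. Retreating and handing in.

```bash
python3 - <<'E'
from h import *
p=cl(); manip.move_straight(C(14.6,p[1],80),orot(0),v=50); manip.move_straight(C(14.6,p[1],170),orot(0),v=150); manip.dwell(.3)
print(readout.read_time()); print(workorder.job_done())
E
```

```text
47.0333
the job is handed in; nothing more can be done
None
```

The job is handed in at 47 s: the blue cell lies in the V with its button end against the contact, and the strap is pressed fully home over it. The first lowering touched the V-block, so I set the cell back on its rest once and regripped.

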